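Shut the blue filter valve with the loose key

TASK

Shut off the valve with the blue cup at the drinking-water station: take the yellow-handled key out of its stand, set it on the blue cup so that its blade drops fully home in the slot, and turn it clockwise, seen from above, until the valve reaches its stop. Leave the key standing in the blue cup, let go of it, and do not turn the valve with the red cup.

Things in the scene. Friction and masses are not known exactly. Their poses are not given: they have to be found in the camera images.
- valve_key: Yellow-handled key, 0.16 kg, in a grey stand (74x58x30 mm). Origin: foot of blade; z up; x along blade and handle width; same after a half turn. Blade 30(x)x12(y), z 0-22, rounded foot; collar 48 dia, z 22-28, rests on the stand's top; stem 18 dia; flat handle 56(x)x14(y), z 49-89: grip across the 14 at z 69. Blade hangs with 2 mm play in the stand: lift straight up 25 mm or more.
- blue_slot (a point): Centre of the blue cup's rim, 76 mm above the worktop; z up, x along the slot, turns with the cup (54 dia, 30 high, on a fixed brass valve on a 120x84 plate). Slot between two steel jaws: 18 mm wide (y), 44 long (x), 26 deep, mouth bevelled 6 mm. Key home: collar on the rim, foot 22 mm below this point. Blade has about 0.2 rad of turning play before it drives the cup.
- blue_rotor (a joint): Turn of the blue cup about the vertical, rad: 0 fully open, grows clockwise seen from above, 1.3 shut against the stop; starts at 0.15 to 0.45. Turns stiffly (about 0.1 N m) and stays where it is left.
- red_rotor (a joint): The same for the other valve, with the red cup, otherwise alike: to be left alone. Starts at 0 to 0.45.

How it is judged:
On the way, in this order (a step that is already met when the one before it is completed fails the run):
1. the key's blade is fully home in the slot of the blue cup, before that valve is turned shut (z of valve_key in the frame of blue_slot below -0.017 m and horizontal distance between valve_key and blue_slot below 0.012 m and angle between valve_key's own z axis and vertical below 0.2 rad and value of joint blue_rotor below 0.8 rad), for 0.1 s.
2. the key, still home in the slot, has turned the blue valve to its stop (z of valve_key in the frame of blue_slot below -0.017 m and value of joint blue_rotor above 1.1 rad), for 0.1 s.
At the end, for the whole second after the job is handed in: The blue valve stands at its stop (joint above 1.1 of 1.3 rad) and the key, released and at rest, stands upright (within 0.2 rad) in the blue cup with its blade home (foot at least 17 mm below the rim, within 12 mm of the cup's axis) (all of step 2 and horizontal distance between valve_key and blue_slot below 0.012 m and angle between valve_key's own z axis and vertical below 0.2 rad and linear speed of valve_key below 0.02 m/s); the robot touches nothing.
It fails at once if the valve with the red cup is turned towards shut (value of joint red_rotor above 0.7 rad).
It also fails if it takes over 42 s, if anything falls off the work surface, if the arm or the gripper's body presses on something with over 40 N, if the wrist force passes 120 N, or if a joint passes its speed limit or range.

ROBOT

A 6-joint arm with a two-finger parallel gripper is mounted at the origin on a cart in front of the work surface, level with it; the furniture and walls round the work are solid. World frame = base frame: x ahead of the robot, y to its left, z up, the work surface at z = 0. Lengths are in m, angles in rad, forces in N, time in s.
With the tool pointing down it reaches from about 0.325 to 0.85 m from the base axis. Payload 4.4 kg.
Tool frame: the origin (TCP) lies at the very end of the fingers, on their centre line; the grasp point (between the pads) lies 19 mm behind it; y points along the fingers, x is the direction in which the jaws open and shut, and the axes are right-handed (so a half turn about y gives the same grasp; the last joint's range is limited). The gripper opens to 94 mm and grips with 3 to 60 N. Pads are 16 mm wide; open, the fingers measure 119 mm over their backs; the gripper's body (75 mm by 177 mm) begins 78 mm behind the grasp point.
Start: joints at [1.06, 0.207, 1.542, -0, 1.393, -0.15], TCP at [0.203, 0.538, 0.181] pointing down, gripper open.
Joint ranges: [-2.73, 2.73], [-0.86, 2.22], [0.23, 2.46], [-1.11, 4.25], [0.08, 2.63], [-2.82, 2.82]. Speed limits (rad/s): [2.79, 2.79, 3.14, 3.14, 3.14, 3.14].

INTERFACE

Orientations are given as a unit quaternion [w, x, y, z].
In Python, from workcell import manip, eyes, job gives the robot as it stands.
- The arm moves only by the tool drive_tool, never from a script. Its argument "deltas" is a list of rows, each an object of numbers: "rx", "ry", "rz": the turn, a rotation vector about the tool's x, y, z in rad; "x", "y", "z": the shift along the tool's x, y, z in mm; "gripper": the finger opening in mm, from 0 to 94. In form: [{"rx": .., "ry": .., "rz": .., "x": .., "y": .., "z": .., "gripper": ..}, ...]. A call has 1 to 12 rows; each row is the pose to reach, as a shift and turn from the pose measured when the call began, along the tool's axes at that moment; what a row does not reach only later rows make up. A row lasts 1/12 s, in which the tool goes at most 41.7 mm and 7.16 degrees, less where a joint would pass 70% of its speed; a pose out of reach is approached as far as the arm can. A call with a gripper value outside its range is refused whole. The fingers move at their own pace and stop on an object; the grip force is fixed at half the most. Time passes only in rows, so rows that repeat a pose let the fingers close. It gives the time, the measured TCP pose, the force and the opening at its end, in the units of the state.
- manip.sense(): the state, without advancing time (a new reading comes with each control period).
- eyes.capture(name): name is "scene" or "side" or "wrist"; returns (picture, depth): 480x640x3 uint8, blue, green, red; 480x640 float32, m along the optical axis (not along the pixel's ray), 0 where there is no reading.
- eyes.get_calibration(name): a dict with "fx", "fy", "cx", "cy" (pixels), "R" (3x3) and "t" (3): a world point X has camera coordinates R X + t. Camera axes: x right, y down, z forward; pixel columns grow to the right and rows downward; lengths in m; the calibration is good to about 2 mm. A picture is of the moment at which its call begins: read the wrist's pose just before it. get_calibration takes no time and is no camera call; for the wrist camera it gives the pose at the moment of the call.
- job.finish_job(): hands the job in, once; it reports no verdict.
The state is a dict: "clock": time; "q": joint angles; "qvel": joint speeds; "tau": joint torques, N m; "tcp_pos": TCP position; "orientation": TCP orientation; "ft_force": force on the tool from outside, world axes, zero at the start; "ft_torque": the same for the moment, N m; "width": finger opening in m.
Only numpy, scipy, OpenCV 4.12 (cv2) and the standard library are available. Lean on these libraries where they do the work, as an engineer would, in place of code of your own. Each camera call takes 0.05 s, during which the arm holds its last target. There are 200 camera calls.

## Working session

There is one attempt and no reset: what is moved stays moved. The work goes in short steps, Python scripts to look and compute and a tool call to move; the robot and the scene stay as the last step left them, time stands still between calls to the robot, and variables do not carry over. Pictures are saved under pics/ and viewed, about 8 in all and at most 12, crops included, and the job is handed in when it is done.

Besides the shell and the picture viewer there is one more tool, called after "Call:" as name(argument=value, ...) on one line, values as JSON. drive_tool: Moves the arm, as the interface text tells. Its arguments: {"type":"object","properties":{"deltas":{"type":"array"}},"required":["deltas"]}

```bash
mkdir -p pics; cat > h.py <<'E'
import numpy as np, cv2
from workcell import manip, eyes, job
from scipy.spatial.transform import Rotation as Ro
def grab(n):
    c=eyes.get_calibration(n); p,d=eyes.capture(n); np.savez(f'{n}.npz',p=p,d=d,**{k:np.array(c[k]) for k in c}); return p,d,c
def cloud(d,c):
    v,u=np.mgrid[:480,:640]; z=d
    P=np.stack([(u-c['cx'])/c['fx']*z,(v-c['cy'])/c['fy']*z,z],-1)
    return (P-np.array(c['t']))@np.array(c['R'])
def tool():
    s=manip.sense(); w,x,y,z=s['orientation']; return s,Ro.from_quat([x,y,z,w]).as_matrix()
E
python3 - <<'E'
from h import *
s,R=tool(); print(s,R.round(3))
for n in ['scene','side']:
    p,d,c=grab(n); cv2.imwrite(f'pics/{n}1.png',p)
    print(n, (-np.array(c['R']).T@c['t']).round(3), c['fx'])
E
```

```text
{'clock': 0.0, 'q': array([ 1.05947791e+00,  2.07427698e-01,  1.54296598e+00, -2.10433313e-05,
        1.39350172e+00, -1.50520880e-01]), 'qvel': array([-0.00150814,  0.00132777,  0.00132673,  0.00082755, -0.00086643,
        0.00179718]), 'tau': array([ 1.37092957e-03, -3.70874977e+01, -2.81419855e+01,  6.97625941e-02,
        3.62750923e-02, -1.55119028e-04]), 'tcp_pos': array([0.20258158, 0.53719412, 0.17988082]), 'orientation': array([-0.58123194,  0.5819599 ,  0.4014477 , -0.40290427]), 'ft_force': array([-0.08857913, -0.9003624 , -0.66864488]), 'ft_torque': array([-0.00195762,  0.02912083, -0.02755379]), 'width': 0.09368926309951546} [[ 0.353 -0.001 -0.936]
 [ 0.936 -0.002  0.353]
 [-0.002 -1.     0.   ]]
scene [-0.24  -0.648  0.533] 545.6998024773231
side [ 0.101 -0.726  0.503] 508.07826369217827
```

View pics/scene1.png

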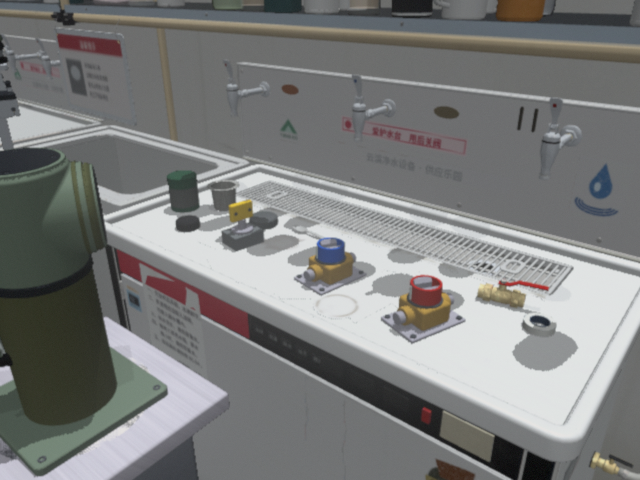

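View pics/side1.png

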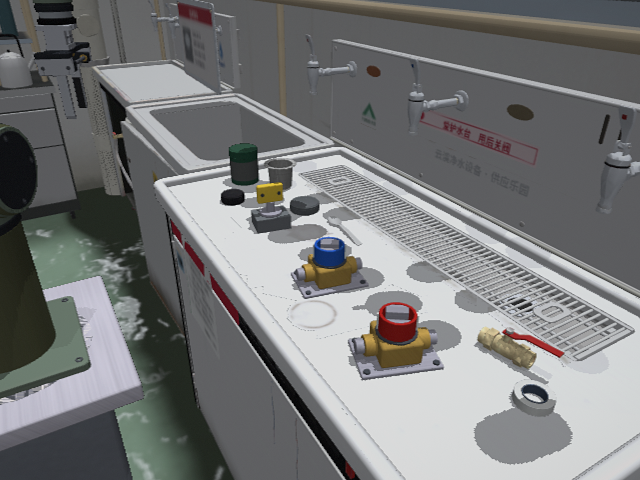

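The scene view shows the key at (240,215), the blue cup at (330,250) and the red cup at (425,290). The side view shows the key at (270,195) and the blue cup at (329,250). I'll measure by colour and depth.

```bash
python3 - <<'E'
from h import *
out=[]
for n in ['scene','side']:
    f=np.load(n+'.npz'); p,d=f['p'],f['d']; W=cloud(d,f)
    hsv=cv2.cvtColor(p,cv2.COLOR_BGR2HSV); H,S,V=[hsv[...,i].astype(int) for i in range(3)]
    x,y,z=W[...,0],W[...,1],W[...,2]
    ws=(d>0)&(x>.25)&(x<.8)&(abs(y)<.6)
    k=ws&(H>20)&(H<32)&(S>140)&(z>.06)&(z<.16)
    b=ws&(H>105)&(H<125)&(S>120)&(z>.04)&(z<.1)
    for nm,m in (('key',k),('blue',b)):
        q=W[m]; print(n,nm,len(q),np.percentile(q,[2,50,98],axis=0).round(4).tolist())
        if nm=='key':
            mu=np.median(q,0); q=q[np.linalg.norm(q-mu,axis=1)<.06]; t=q[q[:,2]>np.percentile(q[:,2],97)-.004]
            (cx,cy),wh,a=cv2.minAreaRect(q[:,:2].astype(np.float32)); print('rect',cx,cy,wh,a, 'top',t.mean(0),len(t))
        else:
            t=q[q[:,2]>.068]; (c0,c1),r=cv2.minEnclosingCircle(t[:,:2].astype(np.float32)); print('circ',c0,c1,r)
    print('table z', np.median(z[ws&(abs(z)<.02)]))
    u,v=(240,215) if n=='scene' else (270,195)
    out.append(cv2.resize(p[v-45:v+90,u-45:u+155],(800,540),interpolation=cv2.INTER_CUBIC))
cv2.imwrite('pics/crop.png',cv2.resize(np.vstack(out),(444,600)))
E
```

```text
scene key 76 [[0.4821, 0.172, 0.0933], [0.5013, 0.1789, 0.0969], [0.5274, 0.1885, 0.1]]
rect 0.50435870885849 0.1781398504972458 (0.012629356235265732, 0.04832779988646507) 75.3514175415039 top [0.50390191 0.17887618 0.0978111 ] 51
scene blue 139 [[0.4776, -0.0948, 0.053], [0.484, -0.0832, 0.0739], [0.5202, -0.0475, 0.0784]]
circ 0.5016663074493408 -0.07131316512823105 0.026056582108139992
table z 0.0019644299442965717
side key 409 [[0.4804, 0.1701, 0.0608], [0.5046, 0.1763, 0.0806], [0.5307, 0.185, 0.0954]]
rect 0.5063273310661316 0.17803320288658142 (0.015321719460189342, 0.055183183401823044) 82.37545013427734 top [0.50614869 0.17835666 0.09372182] 84
side blue 567 [[0.477, -0.0968, 0.0453], [0.492, -0.0884, 0.0637], [0.5259, -0.0477, 0.075]]
circ 0.5030806660652161 -0.07085569947957993 0.027094490826129913
table z -0.0013404790132231774
```

Call:
drive_tool(deltas=[{"y": -35,"x": -5,"z": -10},{"y": -70,"x": -20,"z": -36},{"y": -70,"x": -40,"z": -70},{"y": -70,"x": -60,"z": -105},{"y": -70,"x": -80,"z": -141},{"y": -70,"x": -100,"z": -177},{"y": -70,"x": -120,"z": -213},{"y": -70,"x": -140,"z": -249},{"y": -70,"x": -160,"z": -285},{"y": -70,"x": -180,"z": -320},{"y": -70,"x": -200,"z": -356},{"y": -70,"x": -218,"z": -390}])

```text
$.deltas[0]: bad value
```

```bash
python3 - <<'E'
from h import *
s,R=tool(); print(s['clock'],s['tcp_pos'],R.round(3).tolist())
p,d,c=grab('wrist'); cv2.imwrite('pics/w1.png',p)
print((-np.array(c['R']).T@c['t']).round(3), c['fx'],np.array(c['R']).round(3).tolist())
E
```

```text
0.1 [0.20259629 0.53729281 0.18000525] [[0.353, -0.001, -0.936], [0.936, -0.002, 0.353], [-0.002, -1.0, 0.0]]
[0.124 0.567 0.383] 362.7137794715626 [[0.353, 0.936, -0.002], [0.898, -0.338, 0.281], [0.262, -0.101, -0.96]]
```

View pics/w1.png

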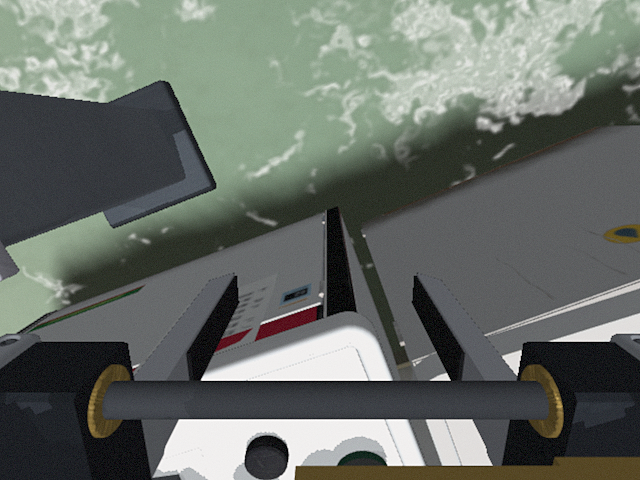

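The wrist view shows the fingertips at about (230,280) and (425,280), with only the sink edge below. The call was refused, so I'll send all seven fields in every row.

Call:
drive_tool(deltas=[{"rx": 0,"ry": 0,"rz": 0,"x": -5,"y": -35,"z": -10,"gripper": 94},{"rx": 0,"ry": 0,"rz": 0,"x": -20,"y": -70,"z": -36,"gripper": 94},{"rx": 0,"ry": 0,"rz": 0,"x": -40,"y": -70,"z": -70,"gripper": 94},{"rx": 0,"ry": 0,"rz": 0,"x": -60,"y": -70,"z": -105,"gripper": 94},{"rx": 0,"ry": 0,"rz": 0,"x": -80,"y": -70,"z": -141,"gripper": 94},{"rx": 0,"ry": 0,"rz": 0,"x": -100,"y": -70,"z": -177,"gripper": 94},{"rx": 0,"ry": 0,"rz": 0,"x": -120,"y": -70,"z": -213,"gripper": 94},{"rx": 0,"ry": 0,"rz": 0,"x": -140,"y": -70,"z": -249,"gripper": 94},{"rx": 0,"ry": 0,"rz": 0,"x": -160,"y": -70,"z": -285,"gripper": 94},{"rx": 0,"ry": 0,"rz": 0,"x": -180,"y": -70,"z": -320,"gripper": 94},{"rx": 0,"ry": 0,"rz": 0,"x": -200,"y": -70,"z": -356,"gripper": 94},{"rx": 0,"ry": 0,"rz": 0,"x": -218,"y": -70,"z": -390,"gripper": 94}])

```text
clock: 1.15
tcp_pos: [0.4915, 0.1938, 0.2502]
orientation: [-0.581, 0.582, 0.401, -0.403]
ft_force: [0.1, 0.4, -0.4]
width: 0.0937
```

```bash
python3 - <<'E'
from h import *
p,d,c=grab('wrist'); cv2.imwrite('pics/w2.png',p)
s,R=tool(); W=cloud(d,c)
hsv=cv2.cvtColor(p,cv2.COLOR_BGR2HSV); H,S=hsv[...,0],hsv[...,1]
x,y,z=W[...,0],W[...,1],W[...,2]
m=(H>20)&(H<32)&(S>120)&(z>.085)&(z<.11)&(np.hypot(x-.505,y-.178)<.05)
q=W[m]; print(len(q),s['tcp_pos'])
(r0,r1),wh,a=cv2.minAreaRect(q[:,:2].astype(np.float32)); print(r0,r1,wh,a,np.median(q,0))
e=np.linalg.eigh(np.cov(q[:,:2].T))[1][:,1]; print('mean',q.mean(0),'axis',np.degrees(np.arctan2(e[1],e[0])),'toolx',np.degrees(np.arctan2(R[1,0],R[0,0])))
E
```

```text
645 [0.49608595 0.18828402 0.24998126]
0.5053166747093201 0.18466247618198395 (0.013313875533640385, 0.05414003133773804) 80.24444580078125 [0.50321885 0.18488985 0.09609166]
mean [0.50369633 0.18495711 0.09582354] axis 169.81529316872764 toolx 68.95883648772673
```

View pics/w2.png

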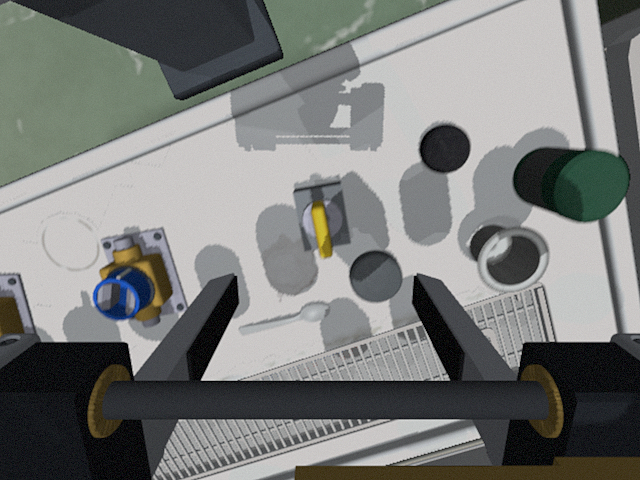

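The wrist view shows the key at about (320,228), in line with the jaws, and the blue cup at (125,295). The arm was still settling when this was taken, so I'll repeat it at rest.

```bash
cat >> h.py <<'E'
def key(W,p,zr=(.085,.11),xy=(.505,.18)):
    hsv=cv2.cvtColor(p,cv2.COLOR_BGR2HSV); H,S=hsv[...,0],hsv[...,1]
    x,y,z=W[...,0],W[...,1],W[...,2]
    m=(H>20)&(H<32)&(S>120)&(z>zr[0])&(z<zr[1])&(np.hypot(x-xy[0],y-xy[1])<.05)
    q=W[m]; (r0,r1),wh,a=cv2.minAreaRect(q[:,:2].astype(np.float32)); e=np.linalg.eigh(np.cov(q[:,:2].T))[1][:,1]
    print('key',len(q),r0,r1,np.round(wh,4),a,'mean',q.mean(0).round(4),'axis',np.degrees(np.arctan2(e[1],e[0])))
def blue(W,p):
    hsv=cv2.cvtColor(p,cv2.COLOR_BGR2HSV); H,S=hsv[...,0],hsv[...,1]
    x,y,z=W[...,0],W[...,1],W[...,2]
    q=W[(H>105)&(H<125)&(S>120)&(z>.07)&(z<.085)&(np.hypot(x-.503,y+.071)<.05)]
    (a,b),r=cv2.minEnclosingCircle(q[:,:2].astype(np.float32)); 
    A=np.c_[2*q[:,:2],np.ones(len(q))]; s=np.linalg.lstsq(A,(q[:,:2]**2).sum(1),rcond=None)[0]
    print('blue',len(q),a,b,r,'fit',s[:2].round(4),'z',np.median(q[:,2]))
E
python3 - <<'E'
from h import *
p,d,c=grab('wrist'); s,R=tool(); W=cloud(d,c); print(s['tcp_pos'],R.round(4).tolist()); key(W,p); blue(W,p)
E
```

```text
[0.49351236 0.19143026 0.2498    ] [[0.3596, -0.0005, -0.9331], [0.9331, -0.0035, 0.3596], [-0.0034, -1.0, -0.0008]]
key 700 0.5049172639846802 0.18506062030792236 [0.014  0.0531] 80.30543518066406 mean [0.5038 0.1855 0.0956] axis 170.06951364669538
blue 621 0.501913845539093 -0.06617968529462814 0.027276519685983658 fit [ 0.5018 -0.0655] z 0.07496839404070547
```

Call:
drive_tool(deltas=[{"rx": 0,"ry": -0.1,"rz": 0,"x": -1,"y": 30,"z": -7,"gripper": 94},{"rx": 0,"ry": -0.19,"rz": 0,"x": -3,"y": 65,"z": -13,"gripper": 94},{"rx": 0,"ry": -0.19,"rz": 0,"x": -3,"y": 95,"z": -13,"gripper": 94},{"rx": 0,"ry": -0.19,"rz": 0,"x": -3,"y": 115,"z": -13,"gripper": 94},{"rx": 0,"ry": -0.19,"rz": 0,"x": -3,"y": 120,"z": -13,"gripper": 94},{"rx": 0,"ry": -0.19,"rz": 0,"x": -3,"y": 120,"z": -13,"gripper": 94},{"rx": 0,"ry": -0.19,"rz": 0,"x": -3,"y": 120,"z": -13,"gripper": 94}])

```text
clock: 1.83
tcp_pos: [0.5048, 0.1843, 0.1307]
orientation: [-0.541, 0.543, 0.453, -0.454]
ft_force: [0.7, 0.1, 1.5]
width: 0.094
```

```bash
python3 - <<'E'
from h import *
p,d,c=grab('wrist'); s,R=tool(); W=cloud(d,c); print(s['clock'],s['tcp_pos'],R.round(4).tolist()); key(W,p)
cv2.imwrite('pics/w3.png',p)
p,d,c=grab('wrist'); s,R=tool(); W=cloud(d,c); print(s['tcp_pos']); key(W,p)
E
```

```text
1.8833 [0.50565687 0.18432877 0.13165599] [[0.1763, 0.0025, -0.9843], [0.9843, -0.0027, 0.1763], [-0.0022, -1.0, -0.003]]
key 1431 0.5050501227378845 0.18449941277503967 [0.0131 0.0544] 80.22150421142578 mean [0.5033 0.185  0.0957] axis 170.07313866493692
[0.50605208 0.18428605 0.13206651]
key 1436 0.5051562190055847 0.18465816974639893 [0.0133 0.0541] 80.24987030029297 mean [0.5031 0.1852 0.0957] axis 170.0883373530284
```

View pics/w3.png

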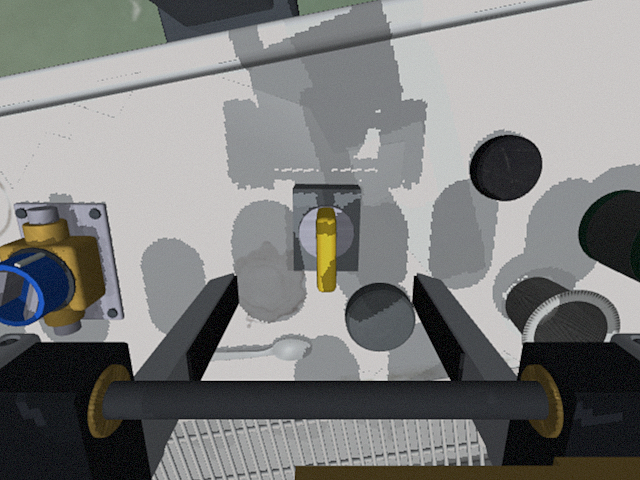

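The key handle is at (326,250), centred between the fingers and aligned with them. Next I descend and grip.

Call:
drive_tool(deltas=[{"rx": 0,"ry": 0,"rz": 0,"x": 0,"y": 25,"z": 1,"gripper": 94},{"rx": 0,"ry": 0,"rz": 0,"x": 0,"y": 50,"z": 1,"gripper": 94},{"rx": 0,"ry": 0,"rz": 0,"x": 0,"y": 68,"z": 1,"gripper": 94},{"rx": 0,"ry": 0,"rz": 0,"x": 0,"y": 74,"z": 1,"gripper": 94},{"rx": 0,"ry": 0,"rz": 0,"x": 0,"y": 74,"z": 1,"gripper": 60},{"rx": 0,"ry": 0,"rz": 0,"x": 0,"y": 74,"z": 1,"gripper": 30},{"rx": 0,"ry": 0,"rz": 0,"x": 0,"y": 74,"z": 1,"gripper": 0},{"rx": 0,"ry": 0,"rz": 0,"x": 0,"y": 74,"z": 1,"gripper": 0},{"rx": 0,"ry": 0,"rz": 0,"x": 0,"y": 74,"z": 1,"gripper": 0},{"rx": 0,"ry": 0,"rz": 0,"x": 0,"y": 74,"z": 1,"gripper": 0},{"rx": 0,"ry": 0,"rz": 0,"x": 0,"y": 74,"z": 1,"gripper": 0},{"rx": 0,"ry": 0,"rz": 0,"x": 0,"y": 74,"z": 1,"gripper": 0}])

```text
clock: 2.93
tcp_pos: [0.5055, 0.1843, 0.0583]
orientation: [-0.541, 0.544, 0.454, -0.453]
ft_force: [0.8, 0.4, -0.3]
width: 0.0443
```

```bash
python3 - <<'E'
from h import *
s,R=tool(); print(s['tcp_pos'],R.round(3).tolist(),s['width'],s['ft_force'],s['q'])
E
```

```text
[0.50545076 0.18426983 0.05829759] [[0.176, 0.004, -0.984], [0.984, -0.003, 0.176], [-0.002, -1.0, -0.004]] 0.044323764247777606 [ 0.77409539  0.36995903 -0.32474364] [ 0.19089448  0.26206126  1.74800748 -0.00356627  1.12823721 -1.20106131]
```

Call:
drive_tool(deltas=[{"rx": 0,"ry": 0,"rz": 0,"x": 0,"y": 0,"z": 0,"gripper": 0},{"rx": 0,"ry": 0,"rz": 0,"x": 0,"y": 0,"z": 0,"gripper": 0},{"rx": 0,"ry": 0,"rz": 0,"x": 0,"y": 0,"z": 0,"gripper": 0},{"rx": 0,"ry": 0,"rz": 0,"x": 0,"y": 0,"z": 0,"gripper": 0},{"rx": 0,"ry": 0,"rz": 0,"x": 0,"y": 0,"z": 0,"gripper": 0},{"rx": 0,"ry": 0,"rz": 0,"x": 0,"y": 0,"z": 0,"gripper": 0},{"rx": 0,"ry": 0,"rz": 0,"x": 0,"y": 0,"z": 0,"gripper": 0}])

```text
clock: 3.52
tcp_pos: [0.5054, 0.1843, 0.0582]
orientation: [-0.541, 0.544, 0.454, -0.453]
ft_force: [0.3, 0.5, 0.5]
width: 0.0136
```

Gripped at 13.6 mm, which fits the 14 mm handle. I'll lift straight up.

Call:
drive_tool(deltas=[{"rx": 0,"ry": 0,"rz": 0,"x": 0,"y": -5,"z": 0,"gripper": 0},{"rx": 0,"ry": 0,"rz": 0,"x": 0,"y": -15,"z": 0,"gripper": 0},{"rx": 0,"ry": 0,"rz": 0,"x": 0,"y": -30,"z": 0,"gripper": 0},{"rx": 0,"ry": 0,"rz": 0,"x": 0,"y": -50,"z": 0,"gripper": 0},{"rx": 0,"ry": 0,"rz": 0,"x": 0,"y": -75,"z": 0,"gripper": 0},{"rx": 0,"ry": 0,"rz": 0,"x": 0,"y": -100,"z": 0,"gripper": 0},{"rx": 0,"ry": 0,"rz": 0,"x": 0,"y": -120,"z": 0,"gripper": 0},{"rx": 0,"ry": 0,"rz": 0,"x": 0,"y": -130,"z": 0,"gripper": 0},{"rx": 0,"ry": 0,"rz": 0,"x": 0,"y": -130,"z": 0,"gripper": 0}])

```text
clock: 4.27
tcp_pos: [0.5071, 0.1851, 0.1919]
orientation: [-0.54, 0.545, 0.456, -0.451]
ft_force: [0.7, 0.5, -1.0]
width: 0.0138
```

```bash
python3 - <<'E'
from h import *
s,R=tool(); print(s['clock'],s['tcp_pos'],R.round(3).tolist(),s['width'],s['ft_force'])
p,d,c=grab('wrist'); W=cloud(d,c); cv2.imwrite('pics/w4.png',p); blue(W,p); key(W,p,(.2,.25))
E
```

```text
4.2667 [0.50712887 0.1850967  0.19194732] [[0.176, 0.01, -0.984], [0.984, -0.001, 0.176], [0.001, -1.0, -0.01]] 0.013814252802921118 [ 0.71732047  0.48003925 -1.04389029]
blue 978 0.5020138621330261 -0.06643007695674896 0.027809936553239822 fit [ 0.5017 -0.0656] z 0.07498833096823382
key 2990 0.5071774125099182 0.1851879209280014 [0.0151 0.0555] 80.18852996826172 mean [0.502  0.186  0.2276] axis 169.82509280887774
```

View pics/w4.png

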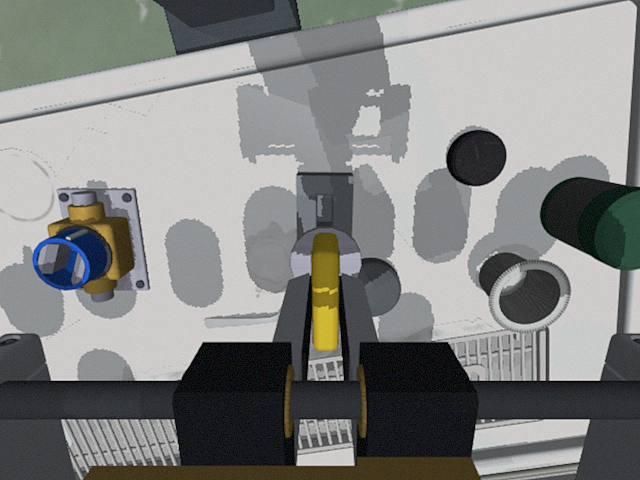

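The key is held and clear of the stand, and its centre matches the TCP. The blue cup is at (72,262) with its jaws visible. I'll go nearer to read the slot.

Call:
drive_tool(deltas=[{"rx": 0,"ry": 0,"rz": 0,"x": -10,"y": 0,"z": -2,"gripper": 0},{"rx": 0,"ry": 0,"rz": 0,"x": -35,"y": 0,"z": -6,"gripper": 0},{"rx": 0,"ry": 0,"rz": 0,"x": -70,"y": 0,"z": -12,"gripper": 0},{"rx": 0,"ry": 0,"rz": 0,"x": -105,"y": 0,"z": -19,"gripper": 0},{"rx": 0,"ry": 0,"rz": 0,"x": -135,"y": 0,"z": -24,"gripper": 0},{"rx": 0,"ry": 0,"rz": 0,"x": -150,"y": 0,"z": -27,"gripper": 0},{"rx": 0,"ry": 0,"rz": 0,"x": -150,"y": 0,"z": -27,"gripper": 0},{"rx": 0,"ry": 0,"rz": 0,"x": -150,"y": 0,"z": -27,"gripper": 0},{"rx": 0,"ry": 0,"rz": 0,"x": -150,"y": 0,"z": -27,"gripper": 0}])

```text
clock: 5.07
tcp_pos: [0.5049, 0.0327, 0.1887]
orientation: [-0.541, 0.544, 0.455, -0.453]
ft_force: [0.3, -0.1, -1.4]
width: 0.0137
```

```bash
python3 - <<'E'
from h import *
s,R=tool(); print(s['clock'],s['tcp_pos'],R.round(3).tolist())
p,d,c=grab('wrist'); W=cloud(d,c); blue(W,p); key(W,p,(.2,.25),s['tcp_pos'][:2])
# rectified top view at z=0.074, 0.1mm... 80mm square centred on cup
ctr=np.array([.502,-.066]); n=560; h=.04
g=np.array([[-h,h],[h,h],[h,-h],[-h,-h]])  # x right, y up
P=np.c_[g+ctr,np.full(4,.075)]; Q=P@np.array(c['R']).T+c['t']
uv=np.c_[Q[:,0]/Q[:,2]*c['fx']+c['cx'],Q[:,1]/Q[:,2]*c['fy']+c['cy']].astype(np.float32)
M=cv2.getPerspectiveTransform(uv,np.float32([[0,0],[n,0],[n,n],[0,n]]))
cv2.imwrite('pics/rect.png',cv2.warpPerspective(p,M,(n,n),flags=cv2.INTER_CUBIC)); print(uv.round())
# jaw top points: grey, z .065-.08
hsv=cv2.cvtColor(p,cv2.COLOR_BGR2HSV); m=(abs(W[...,2]-.072)<.01)&(np.hypot(W[...,0]-.502,W[...,1]+.066)<.023)&(hsv[...,1]<90)
q=W[m]; print(len(q),np.percentile(q[:,2],[5,50,95]))
zi=np.zeros((n,n),np.uint8); a=W[np.hypot(W[...,0]-.502,W[...,1]+.066)<.038]
for X in a: cv2.circle(zi,(int((X[0]-ctr[0]+h)/2/h*n),int((h-X[1]+ctr[1])/2/h*n)),5,int(np.clip((X[2]-.03)/.05*255,0,255)),-1)
r=cv2.imread('pics/rect.png'); cv2.imwrite('pics/rect.png',cv2.resize(np.hstack([r,cv2.cvtColor(zi,cv2.COLOR_GRAY2BGR)]),(800,400)))
E
```

```text
5.0667 [0.50494193 0.03274584 0.18866399] [[0.177, 0.004, -0.984], [0.984, -0.001, 0.177], [-0.0, -1.0, -0.004]]
blue 919 0.502284049987793 -0.06636450439691544 0.026989849284291267 fit [ 0.5016 -0.0662] z 0.07519303407435267
key 2932 0.504846453666687 0.03259889781475067 [0.0146 0.0549] 80.15286254882812 mean [0.5002 0.0336 0.2248] axis 169.77180707593385
[[251. 191.]
 [271. 274.]
 [188. 288.]
 [163. 206.]]
847 [0.06772012 0.07379558 0.07569564]
```

View pics/rect.png

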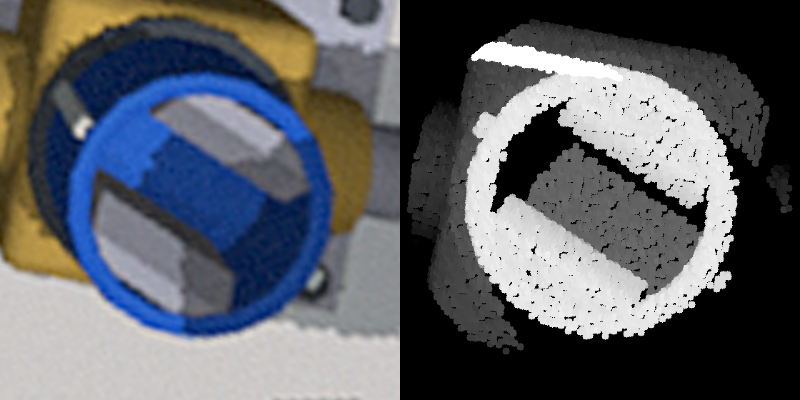

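The rectified view (0.2 mm/px, x right, y up) shows the cup centred on (200,200), i.e. (0.502,-0.066). The slot runs down to the right, with edges (152,110)-(300,200) and (507,198)-(645,290) at about -32°. The key is at -10°, so it needs 0.384 rad clockwise (+ry).

Call:
drive_tool(deltas=[{"rx": 0,"ry": 0.05,"rz": 0,"x": -10,"y": 2,"z": -2,"gripper": 0},{"rx": 0,"ry": 0.15,"rz": 0,"x": -35,"y": 10,"z": -5,"gripper": 0},{"rx": 0,"ry": 0.25,"rz": 0,"x": -65,"y": 20,"z": -10,"gripper": 0},{"rx": 0,"ry": 0.35,"rz": 0,"x": -90,"y": 30,"z": -14,"gripper": 0},{"rx": 0,"ry": 0.385,"rz": 0,"x": -98,"y": 37,"z": -14.5,"gripper": 0},{"rx": 0,"ry": 0.385,"rz": 0,"x": -98,"y": 39,"z": -14.5,"gripper": 0},{"rx": 0,"ry": 0.385,"rz": 0,"x": -98,"y": 39,"z": -14.5,"gripper": 0},{"rx": 0,"ry": 0.385,"rz": 0,"x": -98,"y": 39,"z": -14.5,"gripper": 0}])

```text
clock: 5.78
tcp_pos: [0.5025, -0.0644, 0.1502]
orientation: [-0.618, 0.619, 0.344, -0.341]
ft_force: [-0.2, 0.1, -1.6]
width: 0.0141
```

```bash
python3 - <<'E'
from h import *
s,R=tool(); print(s['clock'],s['tcp_pos'],R.round(3).tolist(),s['width'],s['q'].round(3))
p,d,c=grab('wrist'); W=cloud(d,c); key(W,p,(.16,.21),s['tcp_pos'][:2])
p,d,c=grab('side'); cv2.imwrite('pics/s2.png',cv2.resize(p[140:340,220:470],(750,600),interpolation=cv2.INTER_CUBIC))
E
```

```text
5.7833 [ 0.50254499 -0.06440154  0.15021628] [[0.53, 0.005, -0.848], [0.848, -0.0, 0.53], [0.002, -1.0, -0.004]] 0.014070777410450921 [-2.990e-01  8.600e-02  1.746e+00  1.000e-03  1.306e+00 -1.311e+00]
key 2942 0.5019851326942444 -0.06455423682928085 [0.0151 0.0542] 58.24913024902344 mean [ 0.4981 -0.0624  0.1862] axis 147.89951971055044
```

View pics/s2.png

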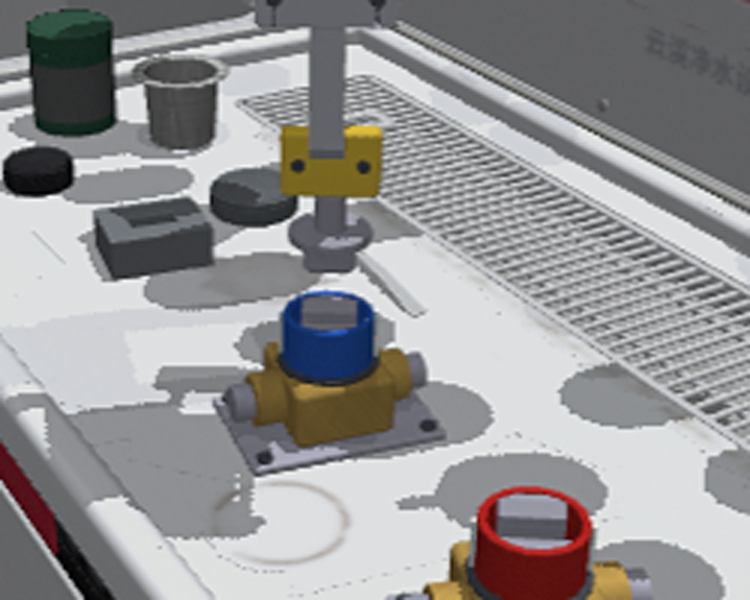

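The key hangs upright over the blue cup at (330,330). I'll descend with a 1.7 mm sideways correction, in stages while watching the force.

Call:
drive_tool(deltas=[{"rx": 0,"ry": 0,"rz": 0,"x": -1,"y": 3,"z": -0.5,"gripper": 0},{"rx": 0,"ry": 0,"rz": 0,"x": -1.7,"y": 8,"z": -0.5,"gripper": 0},{"rx": 0,"ry": 0,"rz": 0,"x": -1.7,"y": 14,"z": -0.5,"gripper": 0},{"rx": 0,"ry": 0,"rz": 0,"x": -1.7,"y": 20,"z": -0.5,"gripper": 0},{"rx": 0,"ry": 0,"rz": 0,"x": -1.7,"y": 24,"z": -0.5,"gripper": 0},{"rx": 0,"ry": 0,"rz": 0,"x": -1.7,"y": 28,"z": -0.5,"gripper": 0},{"rx": 0,"ry": 0,"rz": 0,"x": -1.7,"y": 31,"z": -0.5,"gripper": 0},{"rx": 0,"ry": 0,"rz": 0,"x": -1.7,"y": 34,"z": -0.5,"gripper": 0}])

```text
clock: 6.55
tcp_pos: [0.5026, -0.0664, 0.1162]
orientation: [-0.617, 0.62, 0.344, -0.341]
ft_force: [-0.4, 0.3, -1.5]
width: 0.0137
```

Foot at z 66 mm, 10 mm inside the slot, with no contact force. Next I go on to the seat.

Call:
drive_tool(deltas=[{"rx": 0,"ry": 0,"rz": 0,"x": 0,"y": 3,"z": 0,"gripper": 0},{"rx": 0,"ry": 0,"rz": 0,"x": 0,"y": 6,"z": 0,"gripper": 0},{"rx": 0,"ry": 0,"rz": 0,"x": 0,"y": 9,"z": 0,"gripper": 0},{"rx": 0,"ry": 0,"rz": 0,"x": 0,"y": 11,"z": 0,"gripper": 0},{"rx": 0,"ry": 0,"rz": 0,"x": 0,"y": 12,"z": 0,"gripper": 0},{"rx": 0,"ry": 0,"rz": 0,"x": 0,"y": 12,"z": 0,"gripper": 0},{"rx": 0,"ry": 0,"rz": 0,"x": 0,"y": 12,"z": 0,"gripper": 0}])

```text
clock: 7.13
tcp_pos: [0.5028, -0.0665, 0.1044]
orientation: [-0.617, 0.62, 0.344, -0.341]
ft_force: [-0.5, 0.5, -1.5]
width: 0.0141
```

```bash
python3 - <<'E'
from h import *
s,R=tool(); print(s['clock'],s['tcp_pos'],R.round(4).tolist(),s['ft_force'],s['ft_torque'],s['q'].round(3))
E
```

```text
7.1333 [ 0.50278572 -0.06650895  0.10435444] [[0.5303, 0.0059, -0.8478], [0.8478, -0.0012, 0.5303], [0.0021, -1.0, -0.0057]] [-0.49330204  0.49554233 -1.51196925] [ 0.03887178  0.03586138 -0.0109259 ] [-3.030e-01  1.380e-01  1.790e+00  1.000e-03  1.208e+00 -1.315e+00]
```

The foot is 22 mm below the rim, so it is home. I'll turn clockwise now.

Call:
drive_tool(deltas=[{"rx": 0,"ry": 0.04,"rz": 0,"x": 0,"y": 0,"z": 0,"gripper": 0},{"rx": 0,"ry": 0.12,"rz": 0,"x": 0,"y": 0,"z": 0,"gripper": 0},{"rx": 0,"ry": 0.2,"rz": 0,"x": 0,"y": 0,"z": 0,"gripper": 0},{"rx": 0,"ry": 0.28,"rz": 0,"x": 0,"y": 0,"z": 0,"gripper": 0},{"rx": 0,"ry": 0.36,"rz": 0,"x": 0,"y": 0,"z": 0,"gripper": 0},{"rx": 0,"ry": 0.44,"rz": 0,"x": 0,"y": 0,"z": 0,"gripper": 0},{"rx": 0,"ry": 0.52,"rz": 0,"x": 0,"y": 0,"z": 0,"gripper": 0},{"rx": 0,"ry": 0.6,"rz": 0,"x": 0,"y": 0,"z": 0,"gripper": 0},{"rx": 0,"ry": 0.68,"rz": 0,"x": 0,"y": 0,"z": 0,"gripper": 0},{"rx": 0,"ry": 0.76,"rz": 0,"x": 0,"y": 0,"z": 0,"gripper": 0},{"rx": 0,"ry": 0.84,"rz": 0,"x": 0,"y": 0,"z": 0,"gripper": 0},{"rx": 0,"ry": 0.9,"rz": 0,"x": 0,"y": 0,"z": 0,"gripper": 0}])

```text
clock: 8.13
tcp_pos: [0.5031, -0.0664, 0.1045]
orientation: [-0.706, 0.707, 0.041, -0.036]
ft_force: [-0.1, 0.4, -1.6]
width: 0.0135
```

```bash
python3 - <<'E'
from h import *
s,R=tool(); print(s['clock'],s['tcp_pos'],R.round(4).tolist(),s['ft_force'],s['ft_torque'],s['q'].round(3),s['width'])
print('yaw',np.degrees(np.arctan2(R[1,0],R[0,0])))
p,d,c=grab('wrist'); W=cloud(d,c); key(W,p,(.12,.17),s['tcp_pos'][:2])
E
```

```text
8.1333 [ 0.50311092 -0.06639982  0.10448004] [[0.9941, 0.0067, -0.1083], [0.1083, -0.0011, 0.9941], [0.0066, -1.0, -0.0019]] [-0.1049146   0.35697676 -1.57458889] [ 0.00114955 -0.0560609   0.12486896] [-3.030e-01  1.370e-01  1.790e+00  1.000e-03  1.207e+00 -4.110e-01] 0.013463583128420872
yaw 6.220171032260984
key 2899 0.5015648007392883 -0.0674741268157959 [0.0148 0.0553] 7.5243096351623535 mean [ 0.5013 -0.0634  0.1411] axis 96.4950727496969
```

The valve is driven with about 0.12 N m. I'll continue towards the stop.

Call:
drive_tool(deltas=[{"rx": 0,"ry": 0.06,"rz": 0,"x": 0,"y": 0,"z": 0,"gripper": 0},{"rx": 0,"ry": 0.12,"rz": 0,"x": 0,"y": 0,"z": 0,"gripper": 0},{"rx": 0,"ry": 0.18,"rz": 0,"x": 0,"y": 0,"z": 0,"gripper": 0},{"rx": 0,"ry": 0.24,"rz": 0,"x": 0,"y": 0,"z": 0,"gripper": 0},{"rx": 0,"ry": 0.3,"rz": 0,"x": 0,"y": 0,"z": 0,"gripper": 0}])

```text
clock: 8.6
tcp_pos: [0.5034, -0.0664, 0.1045]
orientation: [-0.704, 0.704, -0.066, 0.071]
ft_force: [1.4, -0.2, -1.6]
width: 0.0141
```

```bash
python3 - <<'E'
from h import *
s,R=tool(); print(s['clock'],s['tcp_pos'],s['ft_force'],s['ft_torque'],s['q'].round(3),s['width'])
print('yaw',np.degrees(np.arctan2(R[1,0],R[0,0])))
p,d,c=grab('wrist'); W=cloud(d,c); key(W,p,(.12,.17),s['tcp_pos'][:2])
E
```

```text
8.6 [ 0.5033721  -0.06637842  0.10451563] [ 1.36835617 -0.23390047 -1.59605252] [-0.03873615 -0.07103507  0.37563205] [-3.020e-01  1.370e-01  1.790e+00  1.000e-03  1.207e+00 -1.090e-01] 0.014062019723724027
yaw -11.098097726033435
key 2904 0.5021100044250488 -0.06730243563652039 [0.0545 0.0156] 82.28958129882812 mean [ 0.5023 -0.0632  0.1411] axis 80.31487790711805
```

Call:
drive_tool(deltas=[{"rx": 0,"ry": 0.04,"rz": 0,"x": 0,"y": 0,"z": 0,"gripper": 0},{"rx": 0,"ry": 0.07,"rz": 0,"x": 0,"y": 0,"z": 0,"gripper": 0},{"rx": 0,"ry": 0.07,"rz": 0,"x": 0,"y": 0,"z": 0,"gripper": 0}])

```text
clock: 8.9
tcp_pos: [0.5035, -0.0664, 0.1045]
orientation: [-0.701, 0.701, -0.09, 0.095]
ft_force: [0.2, 0.4, -1.7]
width: 0.014
```

```bash
python3 - <<'E'
from h import *
s,R=tool(); print(s['clock'],s['tcp_pos'],s['ft_force'],s['ft_torque'],'yaw',np.degrees(np.arctan2(R[1,0],R[0,0])))
p,d,c=grab('wrist'); W=cloud(d,c); key(W,p,(.12,.17),s['tcp_pos'][:2])
ctr=np.array([.502,-.066]); h=.045; n=500
P=np.c_[np.array([[-h,h],[h,h],[h,-h],[-h,-h]])+ctr,np.full(4,.075)]; Q=P@np.array(c['R']).T+c['t']
uv=np.c_[Q[:,0]/Q[:,2]*c['fx']+c['cx'],Q[:,1]/Q[:,2]*c['fy']+c['cy']]
u0,v0=uv.min(0).astype(int)-30; u1,v1=uv.max(0).astype(int)+30; v0=max(v0,0);u0=max(u0,0)
cv2.imwrite('pics/w5.png',cv2.resize(p[v0:v1,u0:u1],(600,600),interpolation=cv2.INTER_CUBIC))
E
```

```text
8.9 [ 0.50346383 -0.06638795  0.10452012] [ 0.17145545  0.38433795 -1.69783725] [-0.04838331 -0.01560489  0.65681392] yaw -15.003694550368452
key 2890 0.5023738145828247 -0.06767956912517548 [0.0548 0.0162] 80.80525207519531 mean [ 0.5026 -0.0634  0.1412] axis 79.06502786916434
```

View pics/w5.png

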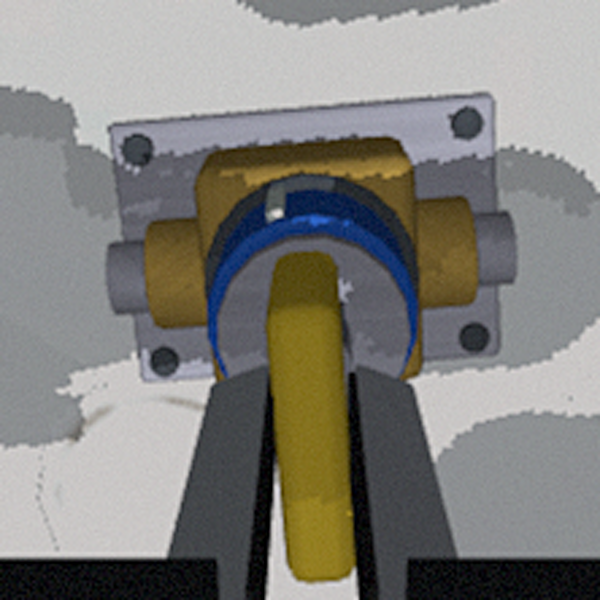

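Torque rises to 0.66 N m without the key turning further, so this is the stop. The crop shows the collar seated in the cup rim at (315,320). The key turned about 68°, which agrees with the range. I'll ease off the torque, let go and retreat upward.

Call:
drive_tool(deltas=[{"rx": 0,"ry": -0.04,"rz": 0,"x": 0,"y": 0.5,"z": 0,"gripper": 0},{"rx": 0,"ry": -0.07,"rz": 0,"x": 0,"y": 0.5,"z": 0,"gripper": 0},{"rx": 0,"ry": -0.07,"rz": 0,"x": 0,"y": 0.5,"z": 0,"gripper": 20},{"rx": 0,"ry": -0.07,"rz": 0,"x": 0,"y": 0.5,"z": 0,"gripper": 40},{"rx": 0,"ry": -0.07,"rz": 0,"x": 0,"y": 0.5,"z": 0,"gripper": 60},{"rx": 0,"ry": -0.07,"rz": 0,"x": 0,"y": 0.5,"z": 0,"gripper": 60},{"rx": 0,"ry": -0.07,"rz": 0,"x": 0,"y": 0.5,"z": 0,"gripper": 60},{"rx": 0,"ry": -0.07,"rz": 0,"x": 0,"y": 0.5,"z": 0,"gripper": 60},{"rx": 0,"ry": -0.07,"rz": 0,"x": 0,"y": 0.5,"z": 0,"gripper": 60}])

```text
clock: 9.7
tcp_pos: [0.5035, -0.0664, 0.104]
orientation: [-0.704, 0.704, -0.065, 0.07]
ft_force: [-0.2, 0.4, -0.2]
width: 0.0565
```

Call:
drive_tool(deltas=[{"rx": 0,"ry": 0,"rz": 0,"x": 0,"y": -5,"z": 0,"gripper": 60},{"rx": 0,"ry": 0,"rz": 0,"x": 0,"y": -20,"z": 0,"gripper": 60},{"rx": 0,"ry": 0,"rz": 0,"x": 0,"y": -45,"z": 0,"gripper": 60},{"rx": 0,"ry": 0,"rz": 0,"x": 0,"y": -75,"z": 0,"gripper": 60},{"rx": 0,"ry": 0,"rz": 0,"x": 0,"y": -95,"z": 0,"gripper": 60},{"rx": 0,"ry": 0,"rz": 0,"x": 0,"y": -100,"z": 0,"gripper": 60},{"rx": 0,"ry": 0,"rz": 0,"x": 0,"y": -100,"z": 0,"gripper": 60},{"rx": 0,"ry": 0,"rz": 0,"x": 0,"y": -100,"z": 0,"gripper": 60}])

```text
clock: 10.37
tcp_pos: [0.5022, -0.0661, 0.2033]
orientation: [-0.704, 0.704, -0.065, 0.07]
ft_force: [-0.8, 0.7, -0.4]
width: 0.0598
```

```bash
python3 - <<'E'
from h import *
s,R=tool(); print(s['clock'],s['tcp_pos'],s['ft_force'],s['width'])
p,d,c=grab('wrist'); W=cloud(d,c); key(W,p,(.12,.17),(.502,-.066)); m=(np.hypot(W[...,0]-.502,W[...,1]+.066)<.05)&(W[...,2]>.12)&(W[...,2]<.17)
print('handle top',np.percentile(W[m][:,2],[50,95]))
p2,_,_=grab('side'); a=cv2.resize(p[130:370,200:440],(400,400)); b=cv2.resize(p2[170:350,240:420],(400,400))
cv2.imwrite('pics/end.png',np.hstack([a,b]))
E
```

```text
10.3667 [ 0.50219436 -0.06610488  0.20326027] [-0.78052367  0.65116215 -0.39173322] 0.05981240471015538
key 1226 0.5022929310798645 -0.06706380844116211 [0.0539 0.0137] 81.33818817138672 mean [ 0.5027 -0.0645  0.1412] axis 81.8925455708629
handle top [0.14203893 0.14343089]
```

View pics/end.png

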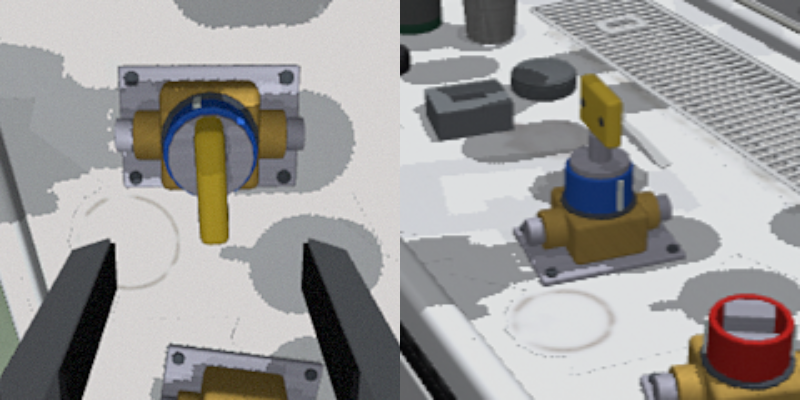

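The last picture shows the key upright at (600,120), with its collar on the blue cup's rim and the gripper clear of it. The handle top at 143 mm matches a fully home key. I'll hand it in.

```bash
python3 -c "
from workcell import job; print(job.finish_job())"
```

```text
the job is handed in; nothing more can be done
None
```

I shut off the blue valve and left the key standing in its cup, and handed the job in at about 10.5 s. The hand-in gives no verdict, so the result below rests on my own checks.

**What I did:** I lifted the key from its stand and lowered it into the blue slot with no contact force, foot about 22 mm below the rim. I then turned it clockwise until the torque climbed from about 0.12 to 0.66 N m while the key stopped turning. After easing off the torque I let go and raised the arm clear.

**Last checks:**
- **Key position:** it stands upright with its collar on the rim. The handle top is at 143 mm, as it should be for a fully home blade, and about 1 mm off the cup's axis.
- **Valve at its stop:** I could not read the joint value directly. The torque rise and about 68° of key turn agree with the stop.
- **Red valve:** I never went near the red cup, but I did not measure its joint.

**Disagreement:** the fixed cameras placed the key and cup about 5–7 mm lower in y than the wrist camera. I used the wrist camera, and the grasp and fit bore it out. My first move call was refused because its rows left out some of the fields; nothing moved.

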